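Fetch the sample jar from behind the reagent bottles and set it on the balance

TASK

The squat sample jar has to go on the top-loading balance, but three amber reagent bottles crowd round it in the white spill tray. First stand all three amber bottles in the steel tray at the side, then take the jar and set it upright in the middle of the balance pan, and finally put each amber bottle back upright where it stood in the spill tray. Tip nothing over, and leave the beaker and the small clear bottle in the spill tray where they are.

Things in the scene. Friction and masses are not known exactly. Their poses are not given: they have to be found in the camera images.
- wide_bottle_mid (a point): centre (half-way up) of the wide-mouth amber round bottle: body 56 mm diameter, 105 mm high over all, ribbed blue screw cap 52 mm diameter and 26 mm high at the top (79 to 105 mm above its underside), almost as wide as the body. z points up. 0.16 to 0.30 kg. Pick it by the cap from above.
- slim_neck_bottle_mid (a point): centre (half-way up) of the narrow-neck amber round bottle: body 58 mm diameter, 128 mm high over all, small blue screw cap 30 mm diameter and 22 mm high at the top (106 to 128 mm above its underside) on a slim neck 22 mm in diameter. z points up. 0.19 to 0.36 kg. Pick it by the cap from above.
- square_bottle_mid (a point): centre (half-way up) of the square amber bottle: body 54 x 54 mm with rounded edges, 118 mm high over all, round blue screw cap 40 mm diameter and 24 mm high at the top (94 to 118 mm above its underside). x and y run along its flat sides, z up. 0.20 to 0.38 kg. Pick it by the cap from above.
- sample_jar_mid (a point): centre (half-way up) of the squat clear-glass sample jar: 50 mm high over all, body 48 mm diameter, round blue screw lid 50 mm diameter and 16 mm high at the top (34 to 50 mm above its underside). z points up. 0.09 to 0.15 kg. It stands in the spill tray, away from the robot, with the three amber bottles close round it to its left, right and front; they are much taller than it, so that a gripper has no room over it until they are gone.
- spill_tray: fixed white plastic spill tray, 220 mm (its x) x 360 mm (its y), walls 22 mm high and 4 mm thick; origin at the centre of its underside on the bench; its inner floor, on which the bottles stand, is 4 mm above the origin. z up.
- pan (a point): centre of the top face of the balance's round stainless pan, 140 mm diameter, 75 mm above the bench (the jar is set here). The balance is fixed: white, 270 x 200 mm, its display towards the robot's side; the point's z is up and its -x points to the display. Nothing near the pan is higher than the pan.
- steel_tray_floor (a point): centre of the inner floor (2 mm above the bench) of the fixed, empty stainless tray at the side, in which the amber bottles are parked: 220 mm (its x) x 200 mm (its y) outside, rim 14 mm high, walls 3 mm thick. z up. It has room for three bottles with their centres some 95 mm apart.
- beaker_mid (a point): centre (half-way up) of the small empty glass beaker in the spill tray, 44 mm rim diameter, 62 mm high. Leave it where it is.
- clear_bottle: the small clear-glass bottle with blue cap in the spill tray, 42 mm diameter, 82 mm high, cap 32 mm diameter; origin at the centre of its underside, z up. Leave it where it is.
Not all that is in view belongs to the job. What is shaped like the clear_bottle but green or yellow is not meant.

How it is judged:
By the outcome, as a careful person would: the job done as asked, in the order asked, and still so for the second after the job is handed in, with the robot touching nothing.
It also fails if it takes over 149 s, if anything falls off the work surface, if the arm or the gripper's body presses on something with over 40 N, if the wrist force passes 120 N, or if a joint passes its speed limit or range.

ROBOT

A 6-joint arm with a two-finger parallel gripper is mounted at the origin on the work surface. World frame = base frame: x ahead of the robot, y to its left, z up, the work surface at z = 0. Lengths are in m, angles in rad, forces in N, time in s.
With the tool pointing down it reaches from about 0.425 to 0.95 m from the base axis. Payload 3.5 kg.
Tool frame: the origin (TCP) lies midway between the tips of the shut fingers; the grasp point (between the pads) lies 19 mm behind it; z points along the fingers, y is the line along which they close (so a half turn about z gives the same grasp; the last joint's range is limited). The gripper opens to 85 mm and grips with 20 to 120 N. Pads are 22 mm wide; open, the fingers measure 114 mm over their backs; the gripper's body (76 mm by 85 mm) begins 54 mm behind the grasp point. The pads swing forward as they close: fully open they stand 13 mm farther back than shut.
Start: joints at [-1.353, 0.286, 1.577, -0, 1.279, -0.15], TCP at [0.243, -0.63, 0.231] pointing down, gripper open.
Joint ranges: [-2.77, 2.77], [-0.9, 2.22], [0.21, 2.48], [-1.53, 4.67], [0.24, 2.81], [-2.84, 2.84]. Speed limits (rad/s): [2.79, 2.79, 3.14, 3.14, 3.14, 3.14].

INTERFACE

Orientations are given as a unit quaternion [x, y, z, w].
In Python, from plant import ctrl gives the robot as it stands.
- The arm moves only by the tool arm_command, never from a script. Its argument "steps" is one flat list of numbers, 5 for each row, row after row: the opening in per cent of the stroke, from 0 (shut) to 100 (fully open), then the shift along the tool's x, y, z each as a share of 25 mm, from -1 to 1, then the turn about the tool's z as a share of 0.1 rad, from -1 to 1. In form: [grip, tx, ty, tz, spin, grip, tx, ty, tz, spin, ...]. A call has 1 to 8 rows; each row shifts and turns the commanded pose from where the row before left it, along the tool's axes as they then stand; what a row does not reach is not made up. A row lasts 1/12 s, in which the tool goes at most 41.7 mm and 7.16 degrees, less where a joint would pass 70% of its speed; a pose out of reach is approached as far as the arm can. A call with a number of a shift or a turn outside -1 to 1 is refused whole. A call with a gripper value outside its range is refused whole. The fingers move at their own pace and stop on an object; "squeeze" is the grip in N (left out, the last holds). Time passes only in rows, so rows that do not move let the fingers close. It gives the time, the measured TCP pose, the force, the opening and the grip force at its end, in the units of the state.
- ctrl.get_state(): the state, without advancing time (a new reading comes with each control period).
- ctrl.read_camera(name): name is "scene" or "top"; returns the picture (384x512x3 uint8, red, green, blue); there is no depth.
- ctrl.camera_model(name): a dict with "intrinsics" (3x3 intrinsics, pixels), "rvec" (rotation vector, rad) and "tvec" (3), from world to camera coordinates, as OpenCV has them. Camera axes: x right, y down, z forward; pixel columns grow to the right and rows downward; lengths in m; the calibration is good to about 2 mm. A picture is of the moment at which its call begins. camera_model takes no time and is no camera call.
- ctrl.sign_off(): hands the job in; it is judged then, once.
The state is a dict: "time": time; "qpos": joint angles; "dq": joint speeds; "joint_efforts": joint torques, N m; "eef_pos": TCP position; "tcp_rot": TCP orientation; "contact_force": force on the tool from outside, world axes, zero at the start; "wrist_torque": the same for the moment, N m; "opening": opening from 0.0 (shut) to 1.0 (fully open); "finger_force": force on a finger pad.
Only numpy, scipy, OpenCV 4.12 (cv2) and the standard library are available. Lean on these libraries where they do the work, as an engineer would, in place of code of your own. Each camera call takes 0.05 s, during which the arm holds its last target. There are 200 camera calls.

## Working session

There is one attempt and no reset: what is moved stays moved. The work goes in short steps, Python scripts to look and compute and a tool call to move; the robot and the scene stay as the last step left them, time stands still between calls to the robot, and variables do not carry over. Pictures are saved under pics/ and viewed, at most 14 in all, crops included, and the job is handed in when it is done.

Besides the shell and the picture viewer there is one more tool, called by a JSON object that holds its "fn" and its "kwargs". arm_command: Moves the arm, as the interface text tells. Its arguments: {"type":"object","properties":{"steps":{"type":"array","items":{"type":"number"}},"squeeze":{"type":"number"}},"required":["steps"]}

```bash
ls; mkdir -p pics; cat > h.py <<'E'
import numpy as np, cv2
from plant import ctrl
def cam(n):
    m=ctrl.camera_model(n); return np.array(m["intrinsics"]),cv2.Rodrigues(np.array(m["rvec"],float))[0],np.array(m["tvec"],float).ravel()
def ray(n,px,z):
    K,R,t=cam(n); c=-R.T@t; d=R.T@np.linalg.solve(K,[px[0],px[1],1]); return c+d*(z-c[2])/d[2]
def proj(n,p):
    K,R,t=cam(n); q=K@(R@np.array(p)+t); return q[:2]/q[2]
def shot(n,f):
    im=np.array(ctrl.read_camera(n)); cv2.imwrite(f"pics/{f}.png",im[:,:,::-1]); return im
E
python3 - <<'E'
from h import *
s=ctrl.get_state(); print(s)
for n in("top","scene"):
    shot(n,n+"0"); K,R,t=cam(n); print(n,K.tolist(),-R.T@t,R.round(3).tolist())
E
```

```text
pics
{'time': 0.0, 'qpos': array([-1.35300793e+00,  2.87173855e-01,  1.57819826e+00, -1.94290980e-05,
        1.27860051e+00, -1.50003855e-01]), 'dq': array([-1.99516706e-03,  2.87966541e-04,  1.64480433e-04, -1.32109913e-03,
       -2.30229470e-04, -8.57206593e-05]), 'joint_efforts': array([ 4.47328066e-04, -4.05979657e+01, -2.92623675e+01, -1.04531882e-04,
        5.85269489e-03,  2.34956396e-06]), 'eef_pos': array([ 0.2425755 , -0.62919168,  0.22993021]), 'tcp_rot': array([ 9.83137496e-01,  1.82864014e-01, -4.96177638e-05, -1.18898902e-03]), 'contact_force': array([-0.54830155, -0.12276738, -0.2098178 ]), 'wrist_torque': array([ 0.06695308,  0.0339384 , -0.01567076]), 'finger_force': 0.0, 'opening': 1.0001734376371685}
top [[488.91122954927783, 0.0, 254.8583849840357], [0.0, 488.91122954927783, 181.5192691462119], [0.0, 0.0, 1.0]] [0.38059799 0.0375889  1.44112304] [[-0.007, -1.0, 0.014], [-0.998, 0.006, -0.066], [0.066, -0.015, -0.998]]
scene [[471.2779006210024, 0.0, 259.7340999373374], [0.0, 471.2779006210024, 190.8188919502209], [0.0, 0.0, 1.0]] [1.49324424 0.49743852 1.20171716] [[-0.438, 0.899, 0.006], [0.634, 0.313, -0.707], [-0.638, -0.306, -0.707]]
```

View pics/top0.png

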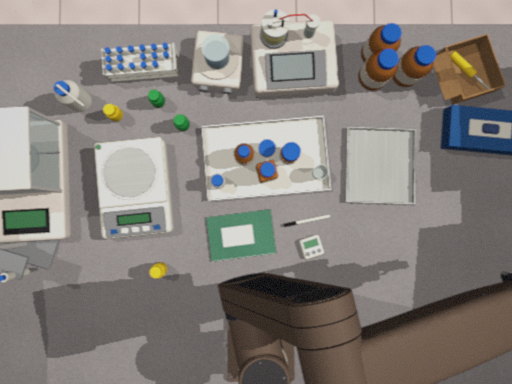

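View pics/scene0.png

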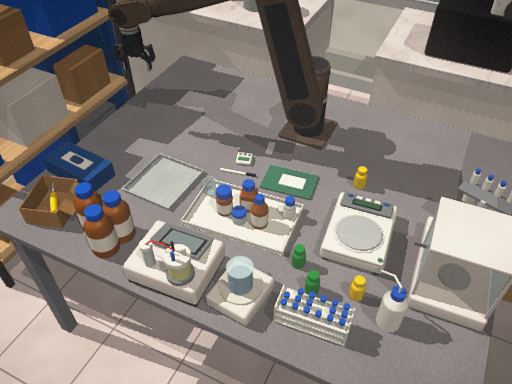

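The top view (up is +x, left is +y) shows the amber caps near (244,153), (290,152) and (268,170), with the jar lid at (267,148). The clear bottle is at (217,181), the beaker at (319,172), the balance pan at (130,172) and the steel tray at (380,166). The scene view agrees with this.

```bash
python3 - <<'E'
from h import *
im=cv2.imread("pics/top0.png"); hsv=cv2.cvtColor(im,cv2.COLOR_BGR2HSV)
m=cv2.inRange(hsv,(100,140,60),(125,255,255)); m[:,:200]=0;m[:,340:]=0;m[:120]=0;m[200:]=0
n,l,st,c=cv2.connectedComponentsWithStats(m)
for i in range(1,n):
    if st[i,4]>20:
        p=c[i]; print(p.round(1),st[i].tolist(),[ray("top",p,z)[:2].round(4).tolist() for z in(.054,.109,.132,.122,.086)])
# scale of big trays
for name,pts,z in(("spill",[(202,124),(326,118),(330,187),(206,199)],.022),("steel",[(347,128),(415,129),(415,204),(346,203)],.014),("pan",[(130,172)],.075),("beaker",[(319,172)],.066)):
    print(name,[ray("top",p,z)[:2].round(3).tolist() for p in pts])
big=cv2.resize(im[100:220,90:430],None,fx=2.35,fy=2.35,interpolation=cv2.INTER_CUBIC); cv2.imwrite("pics/c1.png",big)
s=cv2.imread("pics/scene0.png")[165:265,180:320]; cv2.imwrite("pics/c2.png",cv2.resize(s,None,fx=5.6,fy=5.6,interpolation=cv2.INTER_CUBIC))
E
```

```text
[266.6 147.6] [259, 140, 16, 16, 197] [[0.5691, -0.0168], [0.5617, -0.0146], [0.5585, -0.0137], [0.5599, -0.0141], [0.5648, -0.0155]]
[290.6 151.3] [282, 143, 18, 18, 249] [[0.5582, -0.0854], [0.5511, -0.0806], [0.5482, -0.0785], [0.5495, -0.0794], [0.5541, -0.0826]]
[243.3 151. ] [238, 146, 11, 11, 95] [[0.56, 0.0499], [0.5529, 0.0494], [0.5499, 0.0492], [0.5512, 0.0493], [0.5558, 0.0496]]
[267.2 169.3] [261, 163, 14, 14, 147] [[0.5071, -0.0179], [0.5021, -0.0157], [0.5, -0.0148], [0.5009, -0.0152], [0.5042, -0.0166]]
[216.9 180. ] [212, 175, 11, 11, 92] [[0.4773, 0.1252], [0.4735, 0.1218], [0.4719, 0.1203], [0.4726, 0.1209], [0.4751, 0.1232]]
spill [[0.644, 0.171], [0.66, -0.194], [0.457, -0.202], [0.425, 0.159]]
steel [[0.632, -0.257], [0.628, -0.458], [0.406, -0.452], [0.41, -0.249]]
pan [[0.5, 0.366]]
beaker [[0.497, -0.164]]
```

View pics/c1.png

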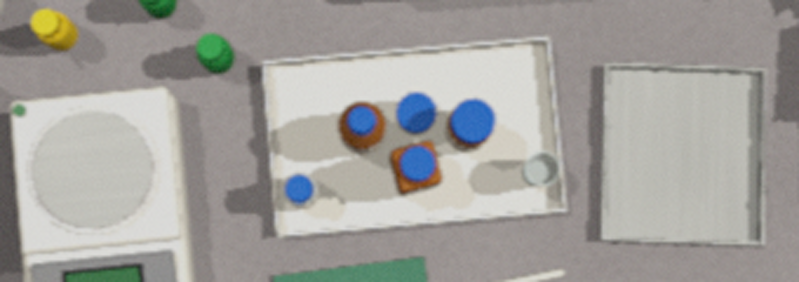

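View pics/c2.png

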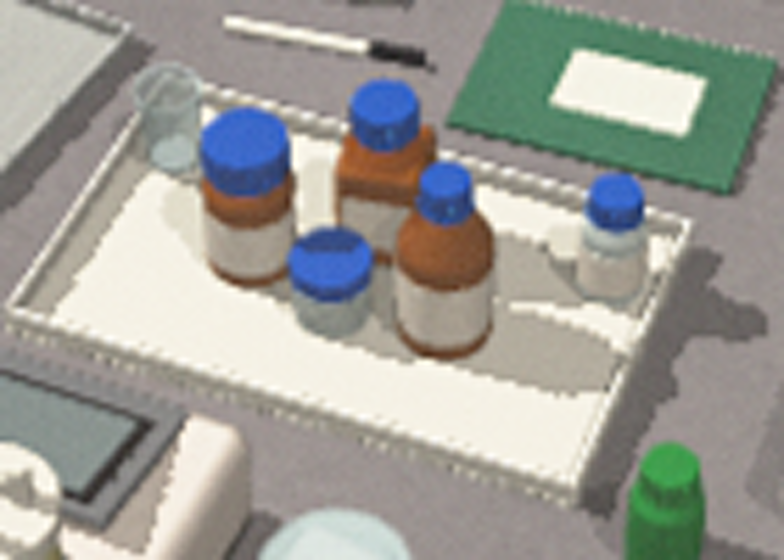

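The layout is confirmed: slim is left, wide right, square front, jar in the middle. I'll turn the tool so its y runs along world x. Then tx is +y, ty is +x and tz is down.

{"fn": "arm_command", "kwargs": {"steps": [100, 0, 0, 0, -1, 100, 0, 0, 0, -1, 100, 0, 0, 0, -1, 100, 0, 0, 0, -1, 100, 0, 0, 0, -1, 100, 0, 0, 0, -1], "squeeze": 40}}

```text
time: 0.6
eef_pos: [0.2426, -0.6295, 0.2305]
tcp_rot: [0.884, 0.467, 0.0, -0.001]
contact_force: [-0.6, -0.1, 0.4]
opening: 1.001
finger_force: 0.0
```

{"fn": "arm_command", "kwargs": {"steps": [100, 0, 0, 0, -1, 100, 0, 0, 0, -1, 100, 0, 0, 0, -1, 100, 0, 0, 0, -1, 100, 0, 0, 0, -1, 100, 0, 0, 0, -1, 100, 0, 0, 0, 0]}}

```text
time: 1.18
eef_pos: [0.2426, -0.6295, 0.2305]
tcp_rot: [0.708, 0.707, 0.0, -0.001]
contact_force: [-0.1, 0.5, -0.3]
opening: 0.998
finger_force: 0.0
```

```bash
python3 - <<'E'
from h import *
from scipy.spatial.transform import Rotation as Rn
s=ctrl.get_state(); R=Rn.from_quat(s["tcp_rot"]).as_matrix()
print(s["eef_pos"],R.round(3).tolist(),s["qpos"].round(3),(R.T@(np.array([.551,.049,.23])-s["eef_pos"])/.025).round(2))
im=cv2.imread("pics/top0.png"); g=cv2.cvtColor(im,cv2.COLOR_BGR2GRAY)
c=cv2.HoughCircles(cv2.medianBlur(g,3)[130:215,95:170],cv2.HOUGH_GRADIENT,1,30,param1=80,param2=12,minRadius=22,maxRadius=29)
for x,y,r in c[0][:3]: print("pan",x+95,y+130,r,ray("top",(x+95,y+130),.075), "exp r",.07*489/1.36)
E
```

```text
[ 0.2426338  -0.62946999  0.23053517] [[0.001, 1.0, -0.0], [1.0, -0.001, 0.001], [0.001, -0.0, -1.0]] [-1.353  0.287  1.578 -0.     1.279 -1.352] [27.15 12.3   0.05]
pan 128.5 172.5 26.1 [0.4984449  0.37060567 0.075     ] exp r 25.169117647058826
```

{"fn": "arm_command", "kwargs": {"steps": [100, 0.97, 0.44, 0, 0, 100, 0.97, 0.44, 0, 0, 100, 0.97, 0.44, 0, 0, 100, 0.97, 0.44, 0, 0, 100, 0.97, 0.44, 0, 0, 100, 0.97, 0.44, 0, 0, 100, 0.97, 0.44, 0, 0]}}

```text
time: 1.77
eef_pos: [0.3205, -0.4589, 0.2309]
tcp_rot: [0.709, 0.705, 0.0, -0.0]
contact_force: [0.2, -0.2, 0.0]
opening: 1.003
finger_force: 0.0
```

{"fn": "arm_command", "kwargs": {"steps": [100, 0.97, 0.44, 0, 0, 100, 0.97, 0.44, 0, 0, 100, 0.97, 0.44, 0, 0, 100, 0.97, 0.44, 0, 0, 100, 0.97, 0.44, 0, 0, 100, 0.97, 0.44, 0, 0, 100, 0.97, 0.44, 0, 0]}}

```text
time: 2.35
eef_pos: [0.3979, -0.2894, 0.2311]
tcp_rot: [0.709, 0.705, 0.0, -0.0]
contact_force: [1.2, 0.3, -0.4]
opening: 0.997
finger_force: 0.0
```

{"fn": "arm_command", "kwargs": {"steps": [100, 0.97, 0.44, 0, 0, 100, 0.97, 0.44, 0, 0, 100, 0.97, 0.44, 0, 0, 100, 0.97, 0.44, 0, 0, 100, 0.97, 0.44, 0, 0, 100, 0.97, 0.44, 0, 0, 100, 0.97, 0.44, 0, 0]}}

```text
time: 2.93
eef_pos: [0.4754, -0.1199, 0.2311]
tcp_rot: [0.709, 0.705, -0.0, -0.0]
contact_force: [0.6, -0.4, 0.0]
opening: 0.999
finger_force: 0.0
```

{"fn": "arm_command", "kwargs": {"steps": [100, 0.97, 0.44, 0, 0, 100, 0.97, 0.44, 0, 0, 100, 0.97, 0.44, 0, 0, 100, 0.97, 0.44, 0, 0, 100, 0.97, 0.44, 0, 0, 100, 0.97, 0.44, 0, 0, 100, 0, 0, 0, 0, 100, 0, 0, 0, 0]}}

```text
time: 3.6
eef_pos: [0.5416, 0.025, 0.2308]
tcp_rot: [0.708, 0.706, -0.0, -0.0]
contact_force: [0.8, 0.4, -0.8]
opening: 1.001
finger_force: 0.0
```

```bash
cat >> h.py <<'E'
from scipy.spatial.transform import Rotation as Rn
def to(p):
    s=ctrl.get_state(); R=Rn.from_quat(s["tcp_rot"]).as_matrix(); print(s["eef_pos"].round(4),"units",(R.T@(np.array(p)-s["eef_pos"])/.025).round(2))
E
python3 - <<'E'
from h import *
to([.551,.049,.23]); shot("scene","s1")
im=cv2.imread("pics/s1.png")[110:260,170:330]; cv2.imwrite("pics/s1c.png",cv2.resize(im,None,fx=4,fy=4,interpolation=cv2.INTER_CUBIC))
E
```

```text
[0.5416 0.025  0.2308] units [0.96 0.37 0.03]
```

View pics/s1c.png

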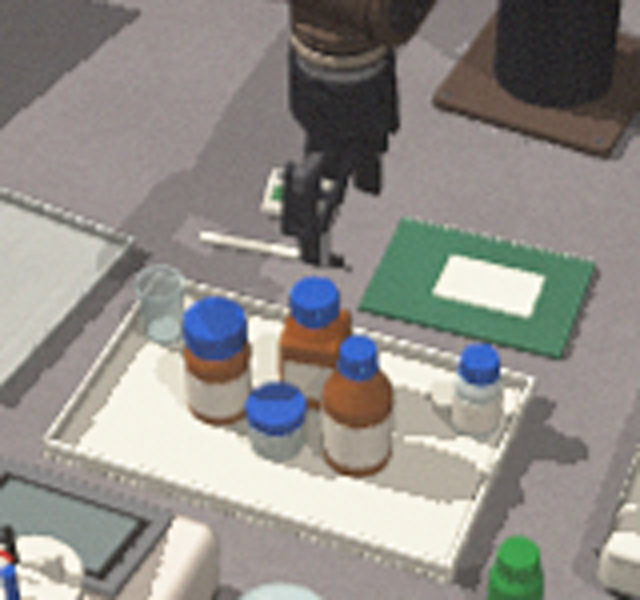

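The view shows the open gripper above and behind the slim bottle's cap (crop ~(358,358)). I'll check the caps once across the two views before grasping.

```bash
python3 - <<'E'
from h import *
hsv=cv2.cvtColor(cv2.imread("pics/scene0.png"),cv2.COLOR_BGR2HSV)
m=cv2.inRange(hsv,(100,140,60),(125,255,255))
mm=np.zeros_like(m); mm[175:235,205:305]=m[175:235,205:305]
n,l,st,c=cv2.connectedComponentsWithStats(mm)
top={"slim":((243.3,151),.121),"wide":((290.6,151.3),.096),"sq":((267.2,169.3),.110),"jar":((266.6,147.6),.046),"clear":((216.9,180),.075)}
P=lambda n:cam(n)[0]@np.c_[cam(n)[1],cam(n)[2]]
for k,(px,z) in top.items():
    e=proj("scene",ray("top",px,z)); i=min((i for i in range(1,n) if st[i,4]>20),key=lambda i:np.hypot(*(c[i]-e)))
    X=cv2.triangulatePoints(P("top"),P("scene"),np.array(px,float).reshape(2,1),c[i].reshape(2,1)).ravel(); X=X[:3]/X[3]
    print(k,"planeray",ray("top",px,z).round(4),"exp px",e.round(1),"seen",c[i].round(1),"tri",X.round(4), "scene ray",ray("scene",c[i],z).round(4))
E
```

```text
slim planeray [0.5512 0.0492 0.121 ] exp px [260.7 199.4] seen [259.1 199. ] tri [0.552  0.0469 0.1224] scene ray [0.5518 0.0438 0.121 ]
wide planeray [ 0.5529 -0.0816  0.096 ] exp px [224.8 192.3] seen [223.3 191.1] tri [ 0.5533 -0.0836  0.101 ] scene ray [ 0.5499 -0.0889  0.096 ]
sq planeray [ 0.5019 -0.0157  0.11  ] exp px [249.5 185.8] seen [248.2 185. ] tri [ 0.5025 -0.0176  0.1131] scene ray [ 0.5004 -0.0213  0.11  ]
jar planeray [ 0.5704 -0.0171  0.046 ] exp px [240.  212.4] seen [238.5 211.5] tri [ 0.5709 -0.0193  0.0497] scene ray [ 0.5688 -0.0235  0.046 ]
clear planeray [0.4759 0.1239 0.075 ] exp px [290.8 201.5] seen [289.7 200.7] tri [0.4763 0.122  0.0786] scene ray [0.4739 0.119  0.075 ]
```

{"fn": "arm_command", "kwargs": {"steps": [100, 0.88, 0.42, 0, 0, 100, 0, 0, 0, 0, 100, 0, 0, 1, 0, 100, 0, 0, 1, 0, 100, 0, 0, 1, 0, 100, 0, 0, 1, 0, 100, 0, 0, 1, 0, 100, 0, 0, 0.15, 0]}}

```text
time: 4.32
eef_pos: [0.5483, 0.0449, 0.0976]
tcp_rot: [0.709, 0.705, -0.003, -0.004]
contact_force: [-0.7, 0.3, 0.1]
opening: 0.997
finger_force: 0.0
```

{"fn": "arm_command", "kwargs": {"steps": [100, 0, 0, 0, 0, 0, 0, 0, 0, 0, 0, 0, 0, 0, 0, 0, 0, 0, 0, 0, 0, 0, 0, 0, 0, 0, 0, 0, 0, 0, 0, 0, 0, 0, 0, 0, 0, 0, 0, 0], "squeeze": 40}}

```text
time: 4.98
eef_pos: [0.5529, 0.046, 0.1041]
tcp_rot: [0.708, 0.706, 0.0, 0.001]
contact_force: [-2.2, 0.4, 5.9]
opening: 0.336
finger_force: 39.2
```

{"fn": "arm_command", "kwargs": {"steps": [0, 0, 0, -0.25, 0, 0, 0, 0, -0.75, 0, 0, 0, 0, -1, 0, 0, 0, 0, -1, 0, 0, 0, 0, -1, 0, 0, 0, 0, -1, 0, 0, 0, 0, -0.75, 0, 0, 0, 0, -0.25, 0]}}

```text
time: 5.65
eef_pos: [0.5534, 0.046, 0.2558]
tcp_rot: [0.708, 0.706, 0.002, 0.002]
contact_force: [0.2, 0.2, -2.5]
opening: 0.336
finger_force: 40.1
```

{"fn": "arm_command", "kwargs": {"steps": [0, -0.5, -0.1, 0, 0, 0, -0.8, -0.15, 0, 0, 0, -0.9, -0.175, 0, 0, 0, -0.9, -0.175, 0, 0, 0, -0.9, -0.175, 0, 0, 0, -0.9, -0.175, 0, 0, 0, -0.9, -0.175, 0, 0]}}

```text
time: 6.23
eef_pos: [0.5217, -0.1002, 0.2494]
tcp_rot: [0.708, 0.706, -0.001, -0.002]
contact_force: [-0.2, -0.6, -3.6]
opening: 0.336
finger_force: 40.1
```

{"fn": "arm_command", "kwargs": {"steps": [0, -0.9, -0.175, 0, 0, 0, -0.9, -0.175, 0, 0, 0, -0.9, -0.175, 0, 0, 0, -0.9, -0.175, 0, 0, 0, -0.9, -0.175, 0, 0, 0, -0.9, -0.175, 0, 0, 0, -0.9, -0.175, 0, 0]}}

```text
time: 6.82
eef_pos: [0.4905, -0.2573, 0.2493]
tcp_rot: [0.708, 0.706, -0.001, -0.003]
contact_force: [1.0, 1.0, -2.9]
opening: 0.337
finger_force: 40.1
```

{"fn": "arm_command", "kwargs": {"steps": [0, -0.9, -0.175, 0, 0, 0, -0.9, -0.175, 0, 0, 0, -0.9, -0.175, 0, 0, 0, -0.9, -0.175, 0, 0, 0, -0.9, -0.175, 0, 0, 0, -0.8, -0.175, 0, 0, 0, -0.6, -0.15, 0, 0, 0, 0, 0, 0, 0]}}

```text
time: 7.48
eef_pos: [0.4599, -0.4062, 0.2498]
tcp_rot: [0.709, 0.705, -0.001, -0.002]
contact_force: [-1.0, 0.1, -1.7]
opening: 0.339
finger_force: 40.1
```

```bash
python3 - <<'E'
from h import *
to([.465,-.402,.1021]); im=shot("scene","s2")
cv2.imwrite("pics/s2c.png",cv2.resize(im[80:260,60:320,::-1],None,fx=3,fy=3))
E
```

```text
[ 0.4599 -0.4062  0.2498] units [0.16 0.22 5.91]
```

View pics/s2c.png

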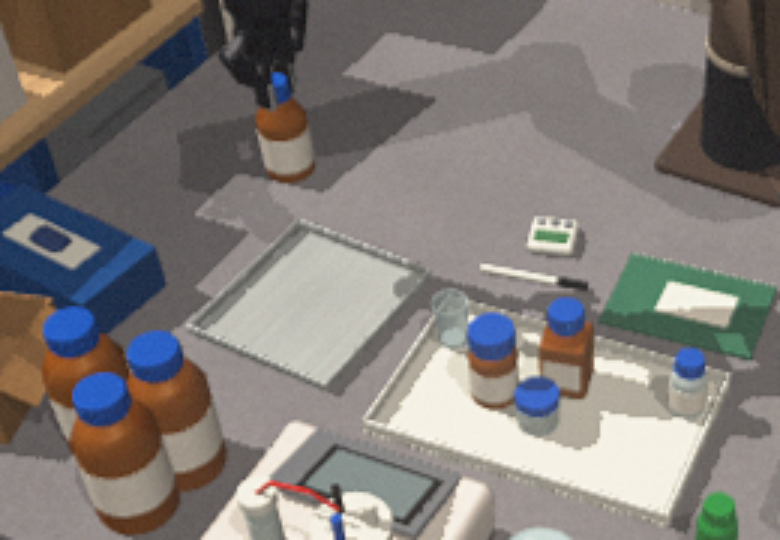

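The scene shows the bottle upright in the grip, over the far corner of the steel tray. Lowering.

{"fn": "arm_command", "kwargs": {"steps": [0, 0.16, 0.2, 0.5, 0, 0, 0, 0, 1, 0, 0, 0, 0, 1, 0, 0, 0, 0, 1, 0, 0, 0, 0, 1, 0, 0, 0, 0, 0.8, 0, 0, 0, 0, 0.4, 0, 0, 0, 0, 0, 0]}}

```text
time: 8.2
eef_pos: [0.4659, -0.3964, 0.1057]
tcp_rot: [0.708, 0.707, 0.001, -0.004]
contact_force: [-0.1, 0.2, -3.2]
opening: 0.337
finger_force: 40.0
```

{"fn": "arm_command", "kwargs": {"steps": [0, 0, 0, 0.1, 0, 0, 0, 0, 0, 0]}}

```text
time: 8.37
eef_pos: [0.468, -0.4, 0.1087]
tcp_rot: [0.708, 0.706, -0.0, 0.001]
contact_force: [0.0, 0.8, -2.5]
opening: 0.333
finger_force: 40.0
```

{"fn": "arm_command", "kwargs": {"steps": [0, 0, 0, 0, 0, 0, 0, 0, 0, 0, 0, 0, 0, 0, 0]}}

```text
time: 8.62
eef_pos: [0.4677, -0.4004, 0.109]
tcp_rot: [0.708, 0.706, -0.0, 0.001]
contact_force: [-0.3, 0.4, -2.4]
opening: 0.33
finger_force: 40.0
```

{"fn": "arm_command", "kwargs": {"steps": [0, 0, 0, 0.12, 0, 0, 0, 0, 0.12, 0, 0, 0, 0, 0, 0, 0, 0, 0, 0, 0]}}

```text
time: 8.95
eef_pos: [0.4674, -0.4002, 0.1022]
tcp_rot: [0.708, 0.706, -0.0, 0.001]
contact_force: [1.1, -0.1, 0.2]
opening: 0.337
finger_force: 40.3
```

{"fn": "arm_command", "kwargs": {"steps": [100, 0, 0, 0, 0, 100, 0, 0, 0, 0, 100, 0, 0, 0, 0, 100, 0, 0, 0, 0, 100, 0, 0, 0, 0, 100, 0, 0, -1, 0, 100, 0, 0, -1, 0, 100, 0, 0, -1, 0]}}

```text
time: 9.62
eef_pos: [0.4669, -0.3993, 0.1768]
tcp_rot: [0.708, 0.706, 0.0, -0.001]
contact_force: [0.3, -0.8, 1.0]
opening: 0.995
finger_force: 0.0
```

{"fn": "arm_command", "kwargs": {"steps": [100, 0.9, 0.24, 0, 0, 100, 0.9, 0.24, 0, 0, 100, 0.9, 0.24, 0, 0, 100, 0.9, 0.24, 0, 0, 100, 0.9, 0.24, 0, 0, 100, 0.9, 0.24, 0, 0, 100, 0.9, 0.24, 0, 0]}}

```text
time: 10.2
eef_pos: [0.5098, -0.2413, 0.1767]
tcp_rot: [0.708, 0.706, 0.0, 0.0]
contact_force: [0.8, 0.6, 0.2]
opening: 1.002
finger_force: 0.0
```

{"fn": "arm_command", "kwargs": {"steps": [100, 0.9, 0.24, 0, 0, 100, 0.9, 0.24, 0, 0, 100, 0.9, 0.24, 0, 0, 100, 0.9, 0.24, 0, 0, 100, 0.9, 0.24, 0, 0, 100, 0.9, 0.24, 0, 0, 100, 0.9, 0.24, 0, 0, 100, 0, 0, 0, 0]}}

```text
time: 10.87
eef_pos: [0.5526, -0.0817, 0.1766]
tcp_rot: [0.707, 0.707, 0.001, -0.0]
contact_force: [-0.5, -0.0, 0.8]
opening: 0.998
finger_force: 0.0
```

{"fn": "arm_command", "kwargs": {"steps": [100, 0, 0, 0, 0, 100, 0, 0, 0, 0]}}

```text
time: 11.03
eef_pos: [0.5521, -0.0853, 0.1766]
tcp_rot: [0.708, 0.706, -0.0, 0.0]
contact_force: [1.0, 0.2, -0.2]
opening: 1.001
finger_force: 0.0
```

```bash
python3 - <<'E'
from h import *
to([.553,-.083,.077]); im=shot("scene","s3")
cv2.imwrite("pics/s3c.png",cv2.resize(im[80:260,60:320,::-1],None,fx=3,fy=3))
E
```

```text
[ 0.5521 -0.0853  0.1766] units [0.09 0.04 3.98]
```

View pics/s3c.png

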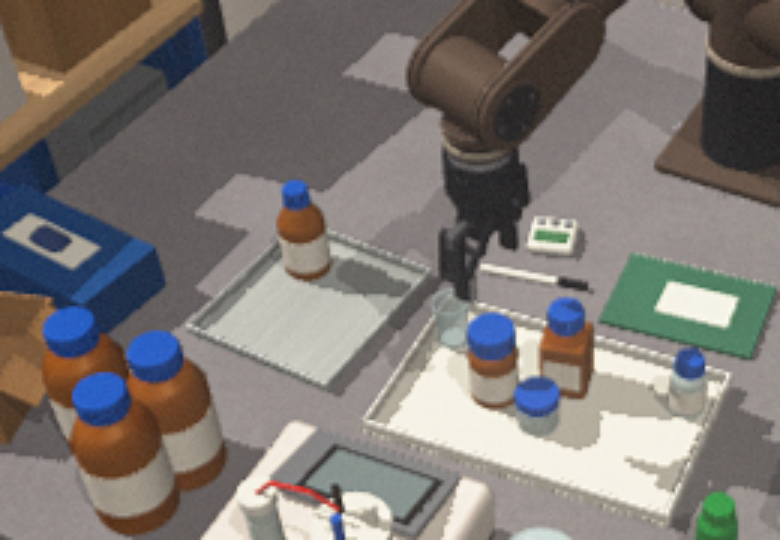

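The slim bottle stands upright in the steel tray. Now the wide bottle.

{"fn": "arm_command", "kwargs": {"steps": [100, 0.1, 0.05, 0.5, 0, 100, 0, 0, 1, 0, 100, 0, 0, 1, 0, 100, 0, 0, 1, 0, 100, 0, 0, 0.5, 0, 100, 0, 0, 0, 0]}}

```text
time: 11.58
eef_pos: [0.5503, -0.0822, 0.0721]
tcp_rot: [0.709, 0.706, -0.002, -0.004]
contact_force: [-0.6, 0.4, -0.6]
opening: 1.001
finger_force: 0.0
```

{"fn": "arm_command", "kwargs": {"steps": [0, 0, 0, 0, 0, 0, 0, 0, 0, 0, 0, 0, 0, 0, 0, 0, 0, 0, 0, 0, 0, 0, 0, 0, 0, 0, 0, 0, 0, 0], "squeeze": 40}}

```text
time: 12.08
eef_pos: [0.5547, -0.0831, 0.0787]
tcp_rot: [0.708, 0.706, 0.001, 0.002]
contact_force: [-1.4, -0.8, 5.2]
opening: 0.596
finger_force: 42.1
```

{"fn": "arm_command", "kwargs": {"steps": [0, 0, 0, -0.25, 0, 0, 0, 0, -0.75, 0, 0, 0, 0, -1, 0, 0, 0, 0, -1, 0, 0, 0, 0, -1, 0, 0, 0, 0, -0.75, 0, 0, 0, 0, -0.25, 0, 0, -0.6, 0.05, 0, 0]}}

```text
time: 12.75
eef_pos: [0.5552, -0.0961, 0.2034]
tcp_rot: [0.707, 0.707, 0.001, 0.001]
contact_force: [0.6, 0.4, -2.8]
opening: 0.599
finger_force: 42.5
```

{"fn": "arm_command", "kwargs": {"steps": [0, -0.9, 0.05, 0, 0, 0, -0.9, 0.05, 0, 0, 0, -0.9, 0.05, 0, 0, 0, -0.9, 0.05, 0, 0, 0, -0.9, 0.05, 0, 0, 0, -0.9, 0.05, 0, 0, 0, -0.9, 0.05, 0, 0, 0, -0.9, 0.05, 0, 0]}}

```text
time: 13.42
eef_pos: [0.5626, -0.2788, 0.1985]
tcp_rot: [0.708, 0.706, -0.001, -0.002]
contact_force: [-0.0, -0.2, -3.1]
opening: 0.595
finger_force: 42.5
```

{"fn": "arm_command", "kwargs": {"steps": [0, -0.9, 0.05, 0, 0, 0, -0.9, 0.05, 0, 0, 0, -0.9, 0.05, 0, 0, 0, -0.4, 0.05, 0, 0, 0, 0, 0, 0, 0, 0, 0, 0, 0, 0]}}

```text
time: 13.92
eef_pos: [0.568, -0.3547, 0.1996]
tcp_rot: [0.709, 0.706, 0.0, -0.002]
contact_force: [0.3, 1.0, -2.5]
opening: 0.599
finger_force: 42.4
```

{"fn": "arm_command", "kwargs": {"steps": [0, 0, 0, 0.5, 0, 0, 0, 0, 1, 0, 0, 0, 0, 1, 0, 0, 0, 0, 1, 0, 0, 0, 0, 0.8, 0, 0, 0, 0, 0.5, 0, 0, 0, 0, 0, 0, 0, 0, 0, 0, 0]}}

```text
time: 14.58
eef_pos: [0.5689, -0.354, 0.0809]
tcp_rot: [0.708, 0.706, 0.0, -0.0]
contact_force: [1.3, -0.3, -2.0]
opening: 0.595
finger_force: 42.5
```

{"fn": "arm_command", "kwargs": {"steps": [0, 0, 0, 0.12, 0, 0, 0, 0, 0.12, 0, 0, 0, 0, 0, 0, 0, 0, 0, 0, 0, 0, 0, 0, 0, 0]}}

```text
time: 15.0
eef_pos: [0.5692, -0.3553, 0.0762]
tcp_rot: [0.708, 0.706, 0.0, 0.001]
contact_force: [0.3, 0.2, -2.5]
opening: 0.598
finger_force: 42.8
```

{"fn": "arm_command", "kwargs": {"steps": [0, 0, 0, 0.05, 0, 0, 0, 0, 0, 0, 0, 0, 0, 0, 0]}}

```text
time: 15.25
eef_pos: [0.5693, -0.3556, 0.0761]
tcp_rot: [0.708, 0.706, -0.0, 0.001]
contact_force: [-1.3, 0.2, 5.6]
opening: 0.596
finger_force: 43.2
```

{"fn": "arm_command", "kwargs": {"steps": [100, 0, 0, 0, 0, 100, 0, 0, 0, 0, 100, 0, 0, 0, 0, 100, 0, 0, 0, 0, 100, 0, 0, -1, 0, 100, 0, 0, -1, 0, 100, 0, 0, -1, 0, 100, 0, 0, -1, 0]}}

```text
time: 15.92
eef_pos: [0.5686, -0.3549, 0.1748]
tcp_rot: [0.708, 0.706, -0.0, -0.0]
contact_force: [0.1, 0.1, 0.1]
opening: 0.999
finger_force: 0.0
```

{"fn": "arm_command", "kwargs": {"steps": [100, 0.9, -0.18, 0, 0, 100, 0.9, -0.18, 0, 0, 100, 0.9, -0.18, 0, 0, 100, 0.9, -0.18, 0, 0, 100, 0.9, -0.18, 0, 0, 100, 0.9, -0.18, 0, 0, 100, 0.9, -0.18, 0, 0, 100, 0.9, -0.18, 0, 0]}}

```text
time: 16.58
eef_pos: [0.5329, -0.1739, 0.1741]
tcp_rot: [0.708, 0.706, 0.0, -0.0]
contact_force: [-0.6, 0.6, -0.1]
opening: 0.999
finger_force: 0.0
```

{"fn": "arm_command", "kwargs": {"steps": [100, 0.9, -0.18, 0, 0, 100, 0.9, -0.18, 0, 0, 100, 0.9, -0.18, 0, 0, 100, 0.9, -0.18, 0, 0, 100, 0.9, -0.18, 0, 0, 100, 0.9, -0.18, 0, 0, 100, 0.9, -0.18, 0, 0]}}

```text
time: 17.17
eef_pos: [0.5019, -0.0163, 0.1742]
tcp_rot: [0.708, 0.706, 0.0, 0.0]
contact_force: [0.8, 0.4, 0.1]
opening: 1.0
finger_force: 0.0
```

{"fn": "arm_command", "kwargs": {"steps": [100, 0, 0, 0, 0, 100, 0, 0, 0, 0, 100, 0, 0, 0, 0]}}

```text
time: 17.42
eef_pos: [0.5025, -0.0177, 0.1744]
tcp_rot: [0.708, 0.706, -0.0, 0.0]
contact_force: [-0.6, 0.5, 0.1]
opening: 0.997
finger_force: 0.0
```

```bash
python3 - <<'E'
from h import *
to([.502,-.018,.093])
E
```

```text
[ 0.5025 -0.0177  0.1744] units [-0.01 -0.02  3.26]
```

{"fn": "arm_command", "kwargs": {"steps": [100, 0, 0, 0.5, 0, 100, 0, 0, 1, 0, 100, 0, 0, 1, 0, 100, 0, 0, 0.5, 0, 100, 0, 0, 0.26, 0, 100, 0, 0, 0, 0, 100, 0, 0, 0, 0]}}

```text
time: 18.0
eef_pos: [0.5028, -0.0181, 0.0932]
tcp_rot: [0.709, 0.706, 0.0, 0.0]
contact_force: [0.0, 0.8, 0.5]
opening: 0.997
finger_force: 0.0
```

{"fn": "arm_command", "kwargs": {"steps": [0, 0, 0, 0, 0, 0, 0, 0, 0, 0, 0, 0, 0, 0, 0, 0, 0, 0, 0, 0, 0, 0, 0, 0, 0, 0, 0, 0, 0, 0, 0, 0, 0, 0, 0], "squeeze": 40}}

```text
time: 18.58
eef_pos: [0.5029, -0.0175, 0.0939]
tcp_rot: [0.708, 0.706, 0.0, 0.001]
contact_force: [-1.3, 0.4, 6.7]
opening: 0.454
finger_force: 40.3
```

{"fn": "arm_command", "kwargs": {"steps": [0, 0, 0, -0.25, 0, 0, 0, 0, -0.75, 0, 0, 0, 0, -1, 0, 0, 0, 0, -1, 0, 0, 0, 0, -1, 0, 0, 0, 0, -0.75, 0, 0, 0, 0, -0.5, 0, 0, 0, 0, -0.25, 0]}}

```text
time: 19.25
eef_pos: [0.5026, -0.0174, 0.2316]
tcp_rot: [0.708, 0.706, 0.0, 0.001]
contact_force: [-0.0, -0.2, -2.3]
opening: 0.455
finger_force: 41.2
```

{"fn": "arm_command", "kwargs": {"steps": [0, -0.5, -0.11, 0, 0, 0, -0.9, -0.11, 0, 0, 0, -0.9, -0.11, 0, 0, 0, -0.9, -0.11, 0, 0, 0, -0.9, -0.11, 0, 0, 0, -0.9, -0.11, 0, 0, 0, -0.9, -0.11, 0, 0]}}

```text
time: 19.83
eef_pos: [0.4814, -0.1653, 0.2282]
tcp_rot: [0.708, 0.706, -0.0, -0.002]
contact_force: [0.5, 0.4, -3.0]
opening: 0.455
finger_force: 41.2
```

{"fn": "arm_command", "kwargs": {"steps": [0, -0.9, -0.11, 0, 0, 0, -0.9, -0.11, 0, 0, 0, -0.9, -0.11, 0, 0, 0, -0.9, -0.11, 0, 0, 0, -0.9, -0.11, 0, 0, 0, -0.9, -0.11, 0, 0, 0, -0.3, -0.11, 0, 0, 0, 0, 0, 0, 0]}}

```text
time: 20.5
eef_pos: [0.4617, -0.3082, 0.2284]
tcp_rot: [0.709, 0.705, -0.0, -0.002]
contact_force: [-0.3, 0.6, -3.8]
opening: 0.459
finger_force: 41.2
```

{"fn": "arm_command", "kwargs": {"steps": [0, 0, 0, 0.3, 0, 0, 0, 0, 1, 0, 0, 0, 0, 1, 0, 0, 0, 0, 1, 0, 0, 0, 0, 1, 0, 0, 0, 0, 0.7, 0, 0, 0, 0, 0.3, 0, 0, 0, 0, 0, 0]}}

```text
time: 21.17
eef_pos: [0.4616, -0.3045, 0.0947]
tcp_rot: [0.708, 0.706, 0.0, -0.003]
contact_force: [-0.8, -1.2, -3.1]
opening: 0.451
finger_force: 41.0
```

{"fn": "arm_command", "kwargs": {"steps": [0, 0, 0, 0, 0, 0, 0, 0, 0.12, 0, 0, 0, 0, 0.12, 0, 0, 0, 0, 0, 0, 0, 0, 0, 0, 0, 0, 0, 0, 0, 0]}}

```text
time: 21.67
eef_pos: [0.4631, -0.3075, 0.0924]
tcp_rot: [0.708, 0.706, 0.0, 0.0]
contact_force: [0.2, 1.1, -2.4]
opening: 0.455
finger_force: 41.1
```

{"fn": "arm_command", "kwargs": {"steps": [0, 0, 0, 0.05, 0, 0, 0, 0, 0, 0, 0, 0, 0, 0, 0]}}

```text
time: 21.92
eef_pos: [0.4633, -0.3078, 0.0919]
tcp_rot: [0.708, 0.706, -0.0, 0.001]
contact_force: [-1.6, 0.8, 5.2]
opening: 0.459
finger_force: 41.8
```

{"fn": "arm_command", "kwargs": {"steps": [100, 0, 0, 0, 0, 100, 0, 0, 0, 0, 100, 0, 0, 0, 0, 100, 0, 0, 0, 0, 100, 0, 0, -1, 0, 100, 0, 0, -1, 0, 100, 0, 0, -1, 0, 100, 0, 0, -1, 0]}}

```text
time: 22.58
eef_pos: [0.4628, -0.3071, 0.1913]
tcp_rot: [0.708, 0.706, 0.0, -0.0]
contact_force: [0.6, 0.2, -0.5]
opening: 1.004
finger_force: 0.0
```

{"fn": "arm_command", "kwargs": {"steps": [100, 0.89, 0.33, 0, 0, 100, 0.89, 0.33, 0, 0, 100, 0.89, 0.33, 0, 0, 100, 0.89, 0.33, 0, 0, 100, 0.89, 0.33, 0, 0, 100, 0.89, 0.33, 0, 0, 100, 0.89, 0.33, 0, 0]}}

```text
time: 23.17
eef_pos: [0.5215, -0.1505, 0.1904]
tcp_rot: [0.708, 0.706, 0.0, 0.0]
contact_force: [0.9, 0.9, -0.2]
opening: 0.997
finger_force: 0.0
```

{"fn": "arm_command", "kwargs": {"steps": [100, 0.89, 0.33, 0, 0, 100, 0.89, 0.33, 0, 0, 100, 0.89, 0.33, 0, 0, 100, 0.89, 0.33, 0, 0, 100, 0.89, 0.33, 0, 0, 100, 0.89, 0.33, 0, 0, 100, 0, 0, 0, 0, 100, 0, 0, 0, 0]}}

```text
time: 23.83
eef_pos: [0.5712, -0.0174, 0.1903]
tcp_rot: [0.707, 0.707, -0.0, -0.0]
contact_force: [-0.4, -0.4, 0.1]
opening: 1.0
finger_force: 0.0
```

```bash
python3 - <<'E'
from h import *
to([.571,-.019,.029]); im=shot("scene","s4")
cv2.imwrite("pics/s4c.png",cv2.resize(im[80:260,60:320,::-1],None,fx=3,fy=3))
to([.571,-.019,.029])
E
```

```text
[ 0.5712 -0.0174  0.1903] units [-0.06 -0.    6.45]
[ 0.571  -0.0182  0.1903] units [-0.03  0.    6.45]
```

View pics/s4c.png

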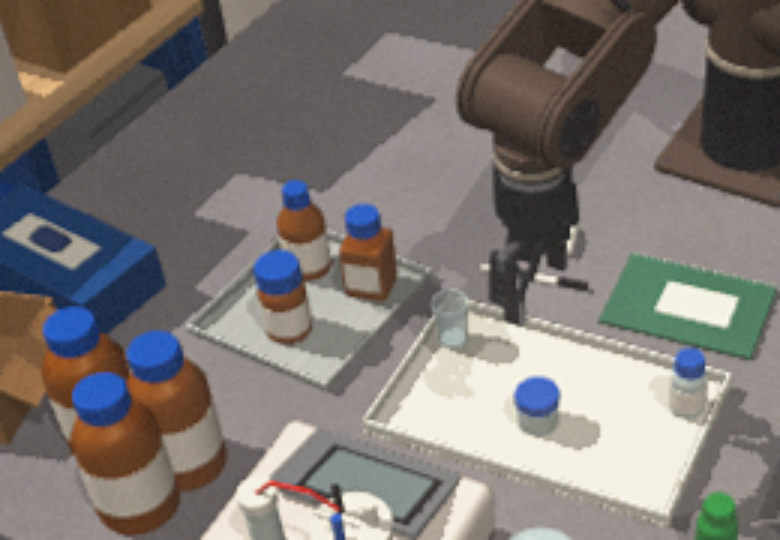

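All three ambers stand in the steel tray and the jar at crop (537,405) is clear. Taking the jar.

{"fn": "arm_command", "kwargs": {"steps": [100, 0, 0, 0.5, 0, 100, 0, 0, 1, 0, 100, 0, 0, 1, 0, 100, 0, 0, 1, 0, 100, 0, 0, 1, 0, 100, 0, 0, 1, 0, 100, 0, 0, 0.6, 0, 100, 0, 0, 0.3, 0]}}

```text
time: 24.55
eef_pos: [0.5682, -0.019, 0.0267]
tcp_rot: [0.709, 0.705, -0.002, -0.003]
contact_force: [0.0, 0.3, 0.4]
opening: 0.997
finger_force: 0.0
```

{"fn": "arm_command", "kwargs": {"steps": [100, 0, 0, 0, 0, 0, 0, 0, 0, 0, 0, 0, 0, 0, 0, 0, 0, 0, 0, 0, 0, 0, 0, 0, 0, 0, 0, 0, 0, 0, 0, 0, 0, 0, 0], "squeeze": 35}}

```text
time: 25.13
eef_pos: [0.5725, -0.0187, 0.0325]
tcp_rot: [0.708, 0.706, 0.001, 0.002]
contact_force: [-1.1, -0.0, 6.0]
opening: 0.575
finger_force: 36.9
```

{"fn": "arm_command", "kwargs": {"steps": [0, 0, 0, -0.25, 0, 0, 0, 0, -0.75, 0, 0, 0, 0, -1, 0, 0, 0, 0, -1, 0, 0, 0, 0, -1, 0, 0, 0, 0, -1, 0, 0, 0, 0, -0.75, 0, 0, 0, 0, -0.25, 0]}}

```text
time: 25.8
eef_pos: [0.5725, -0.0184, 0.1842]
tcp_rot: [0.708, 0.706, 0.002, 0.002]
contact_force: [0.7, 0.6, -0.2]
opening: 0.572
finger_force: 36.6
```

{"fn": "arm_command", "kwargs": {"steps": [0, 0.5, -0.16, 0, 0, 0, 0.9, -0.16, 0, 0, 0, 0.9, -0.16, 0, 0, 0, 0.9, -0.16, 0, 0, 0, 0.9, -0.16, 0, 0, 0, 0.9, -0.16, 0, 0, 0, 0.9, -0.16, 0, 0, 0, 0.9, -0.16, 0, 0]}}

```text
time: 26.47
eef_pos: [0.5371, 0.1535, 0.1777]
tcp_rot: [0.708, 0.706, -0.002, -0.002]
contact_force: [1.1, -0.2, -1.4]
opening: 0.568
finger_force: 36.6
```

{"fn": "arm_command", "kwargs": {"steps": [0, 0.9, -0.16, 0, 0, 0, 0.9, -0.16, 0, 0, 0, 0.9, -0.16, 0, 0, 0, 0.9, -0.16, 0, 0, 0, 0.9, -0.16, 0, 0, 0, 0.9, -0.16, 0, 0, 0, 0.9, -0.16, 0, 0, 0, 0.9, -0.16, 0, 0]}}

```text
time: 27.13
eef_pos: [0.5055, 0.3331, 0.1775]
tcp_rot: [0.708, 0.706, -0.002, -0.001]
contact_force: [-0.0, 0.4, -1.3]
opening: 0.572
finger_force: 36.6
```

{"fn": "arm_command", "kwargs": {"steps": [0, 0.9, -0.16, 0, 0, 0, 0.6, -0.16, 0, 0, 0, 0, 0, 0, 0, 0, 0, 0, 0, 0]}}

```text
time: 27.47
eef_pos: [0.4987, 0.3697, 0.1787]
tcp_rot: [0.707, 0.707, -0.002, -0.0]
contact_force: [0.6, 0.4, -1.2]
opening: 0.569
finger_force: 36.6
```

```bash
python3 - <<'E'
from h import *
to([.499,.369,.1015]); 
im=cv2.imread("pics/scene0.png"); f=4; c=im[185:280,315:405]
# scene: pan rim points by bright-grey contour -> back-project to z=.075 and fit a circle
g=cv2.cvtColor(im,cv2.COLOR_BGR2HSV); e=proj("scene",[.499,.369,.075]); print("exp pan px scene",e)
gray=cv2.cvtColor(im,cv2.COLOR_BGR2GRAY); ed=cv2.Canny(gray,30,80)
def fit(n,ed):
    ys,xs=np.nonzero(ed); P=np.array([ray(n,(x,y),.075)[:2] for x,y in zip(xs,ys)]); c=np.array([.499,.369])
    for w in(.012,.008,.005,.004,.004):
        d=np.hypot(*(P-c).T); Q=P[abs(d-.07)<w]
        A=np.c_[2*Q,np.ones(len(Q))]; s=np.linalg.lstsq(A,(Q**2).sum(1),rcond=None)[0]; c=s[:2]
    print(n,c.round(4),"r",np.sqrt(s[2]+c@c).round(4),len(Q))
fit("scene",ed); fit("top",cv2.Canny(cv2.cvtColor(cv2.imread("pics/top0.png"),cv2.COLOR_BGR2GRAY),30,80))
s=shot("scene","s5"); cv2.imwrite("pics/s5c.png",cv2.resize(s[90:290,260:430,::-1],None,fx=3,fy=3))
E
```

```text
[0.4987 0.3697 0.1787] units [-0.02  0.02  3.09]
exp pan px scene [360.11632623 231.52309668]Traceback (most recent call last):
  File "<stdin>", line 13, in <module>
  File "<stdin>", line 8, in fit
  File "h.py", line 6, in ray
    K,R,t=cam(n); c=-R.T@t; d=R.T@np.linalg.solve(K,[px[0],px[1],1]); return c+d*(z-c[2])/d[2]
          ~~~^^^
  File "h.py", line 4, in cam
    m=ctrl.camera_model(n); return np.array(m["intrinsics"]),cv2.Rodrigues(np.array(m["rvec"],float))[0],np.array(m["tvec"],float).ravel()
ValueError: time passes only in moves, steps and waits
```

```bash
sed -i 's/^def cam/import functools\n@functools.lru_cache\ndef cam/' h.py; python3 - <<'E'
from h import *
def fit(n,f):
    ed=cv2.Canny(cv2.cvtColor(cv2.imread(f),cv2.COLOR_BGR2GRAY),30,80)
    ys,xs=np.nonzero(ed); P=np.array([ray(n,(x,y),.075)[:2] for x,y in zip(xs,ys)]); c=np.array([.499,.369])
    for w in(.012,.008,.005,.004,.004):
        d=np.hypot(*(P-c).T); Q=P[abs(d-.07)<w]
        A=np.c_[2*Q,np.ones(len(Q))]; s=np.linalg.lstsq(A,(Q**2).sum(1),rcond=None)[0]; c=s[:2]
    print(n,c.round(4),"r",np.sqrt(s[2]+c@c).round(4),len(Q))
fit("scene","pics/scene0.png"); fit("top","pics/top0.png")
s=shot("scene","s5"); cv2.imwrite("pics/s5c.png",cv2.resize(s[90:290,260:430,::-1],None,fx=3,fy=3)); to([.499,.369,.1015])
E
```

```text
scene [0.5017 0.3638] r 0.071 142
top [0.5    0.3698] r 0.0716 175
[0.4993 0.369  0.1791] units [ 0.   -0.    3.11]
```

View pics/s5c.png

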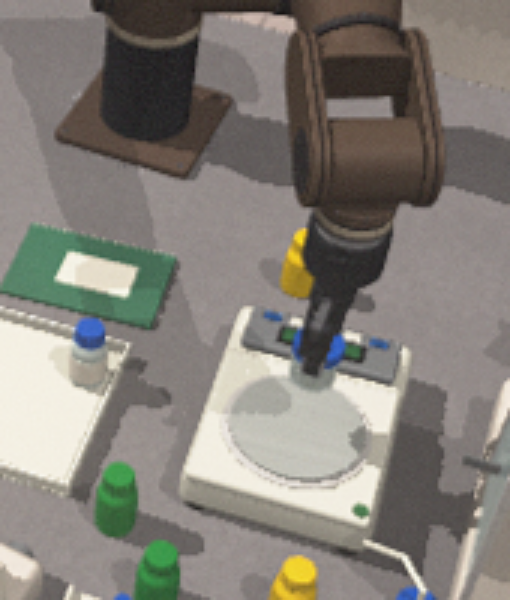

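The jar hangs upright above the pan. The two views put the pan centre at about (.501,.367). I'll trim to that and lower.

{"fn": "arm_command", "kwargs": {"steps": [0, -0.08, 0.07, 0.3, 0, 0, 0, 0, 0.8, 0, 0, 0, 0, 0.8, 0, 0, 0, 0, 0.6, 0, 0, 0, 0, 0.3, 0, 0, 0, 0, 0.1, 0, 0, 0, 0, 0, 0, 0, 0, 0, 0, 0]}}

```text
time: 28.18
eef_pos: [0.5028, 0.3673, 0.109]
tcp_rot: [0.708, 0.706, 0.001, 0.0]
contact_force: [0.8, -0.1, -0.9]
opening: 0.569
finger_force: 36.6
```

{"fn": "arm_command", "kwargs": {"steps": [0, 0, 0, 0.1, 0, 0, 0, 0, 0.06, 0, 0, 0, 0, 0, 0, 0, 0, 0, 0, 0, 0, 0, 0, 0, 0]}}

```text
time: 28.6
eef_pos: [0.5021, 0.3675, 0.1044]
tcp_rot: [0.708, 0.706, 0.0, 0.0]
contact_force: [-0.3, 0.1, -0.2]
opening: 0.57
finger_force: 36.6
```

{"fn": "arm_command", "kwargs": {"steps": [0, 0, 0, 0.04, 0, 0, 0, 0, 0, 0, 0, 0, 0, 0, 0]}}

```text
time: 28.85
eef_pos: [0.5022, 0.3676, 0.1036]
tcp_rot: [0.708, 0.706, 0.0, 0.0]
contact_force: [-0.3, -0.2, 1.4]
opening: 0.574
finger_force: 36.6
```

{"fn": "arm_command", "kwargs": {"steps": [0, 0, 0, 0.04, 0, 0, 0, 0, 0, 0, 0, 0, 0, 0, 0]}}

```text
time: 29.1
eef_pos: [0.5022, 0.3676, 0.1035]
tcp_rot: [0.708, 0.706, 0.0, 0.0]
contact_force: [-3.1, -1.0, 5.8]
opening: 0.572
finger_force: 37.1
```

{"fn": "arm_command", "kwargs": {"steps": [100, 0, 0, 0, 0, 100, 0, 0, 0, 0, 100, 0, 0, 0, 0, 100, 0, 0, 0, 0, 100, 0, 0, -1, 0, 100, 0, 0, -1, 0, 100, 0, 0, -1, 0, 100, 0, 0, -1, 0]}}

```text
time: 29.77
eef_pos: [0.5018, 0.3673, 0.2027]
tcp_rot: [0.708, 0.706, -0.0, -0.0]
contact_force: [-0.2, 0.6, 0.0]
opening: 0.999
finger_force: 0.0
```

{"fn": "arm_command", "kwargs": {"steps": [100, -0.9, -0.05, 0, 0, 100, -0.9, -0.05, 0, 0, 100, -0.9, -0.05, 0, 0, 100, -0.9, -0.05, 0, 0, 100, -0.9, -0.05, 0, 0, 100, -0.9, -0.05, 0, 0, 100, -0.9, -0.05, 0, 0, 100, -0.9, -0.05, 0, 0]}}

```text
time: 30.43
eef_pos: [0.4912, 0.1864, 0.2019]
tcp_rot: [0.708, 0.706, -0.0, 0.0]
contact_force: [0.2, -0.1, -0.8]
opening: 1.0
finger_force: 0.0
```

{"fn": "arm_command", "kwargs": {"steps": [100, -0.9, -0.05, 0, 0, 100, -0.9, -0.05, 0, 0, 100, -0.9, -0.05, 0, 0, 100, -0.9, -0.05, 0, 0, 100, -0.9, -0.05, 0, 0, 100, -0.9, -0.05, 0, 0, 100, -0.9, -0.05, 0, 0, 100, -0.9, -0.05, 0, 0]}}

```text
time: 31.1
eef_pos: [0.4806, 0.0064, 0.202]
tcp_rot: [0.708, 0.706, 0.0, 0.0]
contact_force: [0.5, 0.2, 0.5]
opening: 0.998
finger_force: 0.0
```

{"fn": "arm_command", "kwargs": {"steps": [100, -0.9, -0.05, 0, 0, 100, -0.9, -0.05, 0, 0, 100, -0.9, -0.05, 0, 0, 100, -0.9, -0.05, 0, 0, 100, -0.9, -0.05, 0, 0, 100, -0.9, -0.05, 0, 0, 100, -0.9, -0.05, 0, 0, 100, -0.9, -0.05, 0, 0]}}

```text
time: 31.77
eef_pos: [0.4701, -0.1736, 0.202]
tcp_rot: [0.708, 0.706, 0.0, 0.0]
contact_force: [0.2, 0.8, 0.5]
opening: 1.001
finger_force: 0.0
```

{"fn": "arm_command", "kwargs": {"steps": [100, -0.9, -0.05, 0, 0, 100, -0.9, -0.05, 0, 0, 100, -0.9, -0.05, 0, 0, 100, -0.9, -0.05, 0, 0, 100, -0.9, -0.05, 0, 0, 100, -0.9, -0.05, 0, 0, 100, 0, 0, 0, 0, 100, 0, 0, 0, 0]}}

```text
time: 32.43
eef_pos: [0.4621, -0.3082, 0.2017]
tcp_rot: [0.709, 0.705, 0.0, -0.0]
contact_force: [0.3, -0.1, 0.8]
opening: 1.001
finger_force: 0.0
```

```bash
python3 - <<'E'
from h import *
to([.4633,-.3078,.0919])
im=shot("scene","s6"); cv2.imwrite("pics/s6c.png",cv2.resize(im[90:290,100:410,::-1],None,fx=2.5,fy=2.5))
hsv=cv2.cvtColor(shot("top","t6")[:,:,::-1],cv2.COLOR_BGR2HSV)
m=cv2.inRange(hsv,(100,140,60),(125,255,255))[145:195,105:155]; mo=cv2.moments(m,True); p=(105+mo["m10"]/mo["m00"],145+mo["m01"]/mo["m00"]); print("jar lid",p,mo["m00"],ray("top",p,.117))
E
```

```text
[ 0.4621 -0.3082  0.2017] units [0.01 0.05 4.39]
jar lid (125.12550607287449, 169.94736842105263) 247.0 [0.50181537 0.369543   0.117     ]
```

View pics/s6c.png

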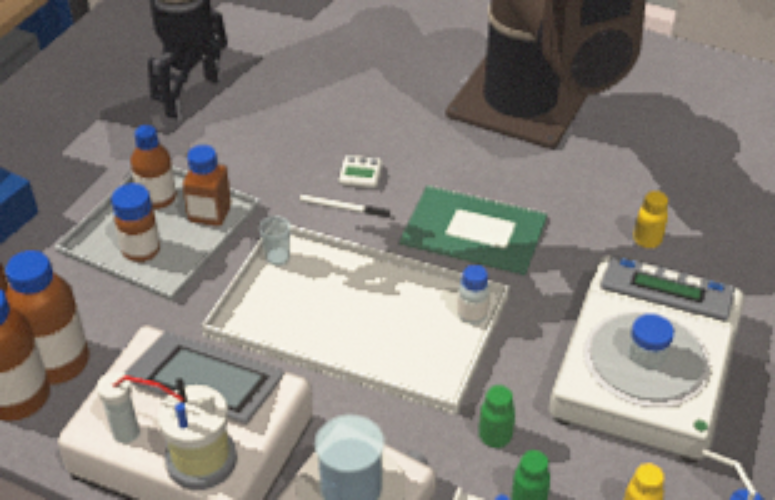

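The jar sits mid-pan: lid (.502,.370) against pan (.500,.370) from the same camera. Now the square bottle goes back.

{"fn": "arm_command", "kwargs": {"steps": [100, 0.01, 0.02, 0.5, 0, 100, 0, 0, 1, 0, 100, 0, 0, 1, 0, 100, 0, 0, 1, 0, 100, 0, 0, 0.6, 0, 100, 0, 0, 0.3, 0, 100, 0, 0, 0.06, 0, 100, 0, 0, 0, 0]}}

```text
time: 33.2
eef_pos: [0.463, -0.3066, 0.0902]
tcp_rot: [0.708, 0.706, 0.0, -0.0]
contact_force: [0.8, 0.4, 0.3]
opening: 1.0
finger_force: 0.0
```

{"fn": "arm_command", "kwargs": {"steps": [100, 0, 0, 0, 0, 0, 0, 0, 0, 0, 0, 0, 0, 0, 0, 0, 0, 0, 0, 0, 0, 0, 0, 0, 0, 0, 0, 0, 0, 0, 0, 0, 0, 0, 0], "squeeze": 40}}

```text
time: 33.78
eef_pos: [0.4632, -0.3076, 0.0915]
tcp_rot: [0.708, 0.706, -0.0, 0.0]
contact_force: [-1.8, 0.7, 4.9]
opening: 0.453
finger_force: 40.4
```

{"fn": "arm_command", "kwargs": {"steps": [0, 0, 0, -0.25, 0, 0, 0, 0, -0.75, 0, 0, 0, 0, -1, 0, 0, 0, 0, -1, 0, 0, 0, 0, -1, 0, 0, 0, 0, -0.75, 0, 0, 0, 0, -0.5, 0, 0, 0, 0, -0.25, 0]}}

```text
time: 34.45
eef_pos: [0.4632, -0.3074, 0.2295]
tcp_rot: [0.708, 0.706, 0.0, 0.001]
contact_force: [-0.1, -0.4, -3.4]
opening: 0.453
finger_force: 41.1
```

{"fn": "arm_command", "kwargs": {"steps": [0, 0.5, 0.11, 0, 0, 0, 0.9, 0.11, 0, 0, 0, 0.9, 0.11, 0, 0, 0, 0.9, 0.11, 0, 0, 0, 0.9, 0.11, 0, 0, 0, 0.9, 0.11, 0, 0, 0, 0.9, 0.11, 0, 0]}}

```text
time: 35.03
eef_pos: [0.4815, -0.1573, 0.2255]
tcp_rot: [0.708, 0.706, -0.0, -0.002]
contact_force: [0.9, 0.8, -3.8]
opening: 0.451
finger_force: 41.1
```

{"fn": "arm_command", "kwargs": {"steps": [0, 0.9, 0.11, 0, 0, 0, 0.9, 0.11, 0, 0, 0, 0.9, 0.11, 0, 0, 0, 0.9, 0.11, 0, 0, 0, 0.9, 0.11, 0, 0, 0, 0.9, 0.11, 0, 0, 0, 0.3, 0.11, 0, 0, 0, 0, 0, 0, 0]}}

```text
time: 35.7
eef_pos: [0.5013, -0.0151, 0.2261]
tcp_rot: [0.707, 0.707, -0.001, -0.002]
contact_force: [-0.8, 0.1, -2.6]
opening: 0.457
finger_force: 41.0
```

{"fn": "arm_command", "kwargs": {"steps": [0, 0, 0, 0.3, 0, 0, 0, 0, 1, 0, 0, 0, 0, 1, 0, 0, 0, 0, 1, 0, 0, 0, 0, 1, 0, 0, 0, 0, 0.7, 0, 0, 0, 0, 0.2, 0, 0, 0, 0, 0, 0]}}

```text
time: 36.37
eef_pos: [0.5008, -0.018, 0.0962]
tcp_rot: [0.709, 0.706, -0.001, -0.002]
contact_force: [0.8, -0.7, -3.2]
opening: 0.457
finger_force: 41.2
```

{"fn": "arm_command", "kwargs": {"steps": [0, 0, 0, 0, 0, 0, 0, 0, 0.1, 0, 0, 0, 0, 0.06, 0, 0, 0, 0, 0, 0, 0, 0, 0, 0, 0, 0, 0, 0, 0, 0]}}

```text
time: 36.87
eef_pos: [0.5025, -0.0173, 0.0945]
tcp_rot: [0.708, 0.706, 0.0, 0.0]
contact_force: [0.1, -0.3, -3.9]
opening: 0.459
finger_force: 41.2
```

Still hanging (net −0.14), so a little lower.

{"fn": "arm_command", "kwargs": {"steps": [0, 0, 0, 0.05, 0, 0, 0, 0, 0, 0, 0, 0, 0, 0, 0]}}

```text
time: 37.12
eef_pos: [0.5027, -0.0174, 0.0935]
tcp_rot: [0.708, 0.706, 0.0, 0.0]
contact_force: [-0.8, 0.3, 1.8]
opening: 0.46
finger_force: 41.4
```

{"fn": "arm_command", "kwargs": {"steps": [0, 0, 0, 0.03, 0, 0, 0, 0, 0, 0, 0, 0, 0, 0, 0]}}

```text
time: 37.37
eef_pos: [0.5028, -0.0174, 0.0935]
tcp_rot: [0.708, 0.706, 0.0, 0.0]
contact_force: [-3.7, 1.0, 5.8]
opening: 0.456
finger_force: 42.0
```

{"fn": "arm_command", "kwargs": {"steps": [100, 0, 0, 0, 0, 100, 0, 0, 0, 0, 100, 0, 0, 0, 0, 100, 0, 0, 0, 0, 100, 0, 0, -1, 0, 100, 0, 0, -1, 0, 100, 0, 0, -1, 0, 100, 0, 0, -1, 0]}}

```text
time: 38.03
eef_pos: [0.5021, -0.0173, 0.1929]
tcp_rot: [0.708, 0.706, -0.0, -0.0]
contact_force: [-0.4, -0.2, 0.4]
opening: 1.002
finger_force: 0.0
```

{"fn": "arm_command", "kwargs": {"steps": [100, -0.9, 0.18, 0, 0, 100, -0.9, 0.18, 0, 0, 100, -0.9, 0.18, 0, 0, 100, -0.9, 0.18, 0, 0, 100, -0.9, 0.18, 0, 0, 100, -0.9, 0.18, 0, 0, 100, -0.9, 0.18, 0, 0, 100, -0.9, 0.18, 0, 0]}}

```text
time: 38.7
eef_pos: [0.5379, -0.1986, 0.1918]
tcp_rot: [0.708, 0.706, 0.0, -0.0]
contact_force: [1.1, 0.5, -0.2]
opening: 0.998
finger_force: 0.0
```

{"fn": "arm_command", "kwargs": {"steps": [100, -0.9, 0.18, 0, 0, 100, -0.9, 0.18, 0, 0, 100, -0.9, 0.18, 0, 0, 100, -0.9, 0.18, 0, 0, 100, -0.9, 0.18, 0, 0, 100, -0.9, 0.18, 0, 0, 100, -0.9, 0.18, 0, 0, 100, 0, 0, 0, 0]}}

```text
time: 39.37
eef_pos: [0.5688, -0.359, 0.1917]
tcp_rot: [0.709, 0.705, -0.001, 0.001]
contact_force: [-0.3, -0.0, 0.5]
opening: 1.002
finger_force: 0.0
```

{"fn": "arm_command", "kwargs": {"steps": [100, 0, 0, 0, 0, 100, 0, 0, 0, 0]}}

```text
time: 39.53
eef_pos: [0.5686, -0.3544, 0.1915]
tcp_rot: [0.708, 0.706, 0.0, -0.001]
contact_force: [-0.6, 0.1, 0.6]
opening: 1.001
finger_force: 0.0
```

```bash
python3 - <<'E'
from h import *
to([.5693,-.3556,.0761])
E
```

```text
[ 0.5686 -0.3544  0.1915] units [-0.05  0.03  4.61]
```

{"fn": "arm_command", "kwargs": {"steps": [100, 0, 0, 0.5, 0, 100, 0, 0, 1, 0, 100, 0, 0, 1, 0, 100, 0, 0, 1, 0, 100, 0, 0, 0.8, 0, 100, 0, 0, 0.3, 0, 100, 0, 0, 0.08, 0, 100, 0, 0, 0, 0]}}

```text
time: 40.2
eef_pos: [0.5687, -0.3543, 0.0746]
tcp_rot: [0.708, 0.706, -0.0, -0.0]
contact_force: [-0.3, -1.1, 0.4]
opening: 1.002
finger_force: 0.0
```

{"fn": "arm_command", "kwargs": {"steps": [100, 0, 0, 0, 0, 0, 0, 0, 0, 0, 0, 0, 0, 0, 0, 0, 0, 0, 0, 0, 0, 0, 0, 0, 0, 0, 0, 0, 0, 0, 0, 0, 0, 0, 0], "squeeze": 40}}

```text
time: 40.78
eef_pos: [0.5697, -0.3558, 0.0767]
tcp_rot: [0.708, 0.706, 0.0, 0.001]
contact_force: [0.5, 0.1, 5.5]
opening: 0.599
finger_force: 42.6
```

{"fn": "arm_command", "kwargs": {"steps": [0, 0, 0, -0.25, 0, 0, 0, 0, -0.75, 0, 0, 0, 0, -1, 0, 0, 0, 0, -1, 0, 0, 0, 0, -1, 0, 0, 0, 0, -0.75, 0, 0, 0, 0, -0.25, 0, 0, 0.6, -0.05, 0, 0]}}

```text
time: 41.45
eef_pos: [0.5678, -0.3424, 0.2016]
tcp_rot: [0.709, 0.705, -0.0, 0.002]
contact_force: [-0.0, -0.2, -2.2]
opening: 0.597
finger_force: 42.4
```

{"fn": "arm_command", "kwargs": {"steps": [0, 0.9, -0.05, 0, 0, 0, 0.9, -0.05, 0, 0, 0, 0.9, -0.05, 0, 0, 0, 0.9, -0.05, 0, 0, 0, 0.9, -0.05, 0, 0, 0, 0.9, -0.05, 0, 0, 0, 0.9, -0.05, 0, 0, 0, 0.9, -0.05, 0, 0]}}

```text
time: 42.12
eef_pos: [0.5561, -0.1575, 0.1969]
tcp_rot: [0.708, 0.706, -0.001, -0.003]
contact_force: [0.8, 0.7, -1.9]
opening: 0.596
finger_force: 42.4
```

{"fn": "arm_command", "kwargs": {"steps": [0, 0.9, -0.05, 0, 0, 0, 0.9, -0.05, 0, 0, 0, 0.9, -0.05, 0, 0, 0, 0.4, -0.05, 0, 0, 0, 0, 0, 0, 0, 0, 0, 0, 0, 0]}}

```text
time: 42.62
eef_pos: [0.5526, -0.0821, 0.1987]
tcp_rot: [0.708, 0.707, -0.001, -0.001]
contact_force: [0.5, -0.6, -2.2]
opening: 0.597
finger_force: 42.4
```

{"fn": "arm_command", "kwargs": {"steps": [0, 0, 0, 0.5, 0, 0, 0, 0, 1, 0, 0, 0, 0, 1, 0, 0, 0, 0, 1, 0, 0, 0, 0, 0.8, 0, 0, 0, 0, 0.4, 0, 0, 0, 0, 0, 0, 0, 0, 0, 0, 0]}}

```text
time: 43.28
eef_pos: [0.5534, -0.0834, 0.082]
tcp_rot: [0.709, 0.706, -0.0, -0.0]
contact_force: [0.7, -1.3, -2.8]
opening: 0.593
finger_force: 43.1
```

{"fn": "arm_command", "kwargs": {"steps": [0, 0, 0, 0.12, 0, 0, 0, 0, 0.05, 0, 0, 0, 0, 0, 0, 0, 0, 0, 0, 0, 0, 0, 0, 0, 0]}}

```text
time: 43.7
eef_pos: [0.5536, -0.0826, 0.0787]
tcp_rot: [0.708, 0.706, 0.0, 0.0]
contact_force: [0.2, -0.6, -1.5]
opening: 0.596
finger_force: 43.1
```

{"fn": "arm_command", "kwargs": {"steps": [0, 0, 0, 0.04, 0, 0, 0, 0, 0, 0, 0, 0, 0, 0, 0]}}

```text
time: 43.95
eef_pos: [0.5538, -0.0828, 0.0782]
tcp_rot: [0.708, 0.706, 0.0, 0.001]
contact_force: [-2.0, -0.9, 2.9]
opening: 0.598
finger_force: 43.5
```

{"fn": "arm_command", "kwargs": {"steps": [0, 0, 0, 0.02, 0, 0, 0, 0, 0, 0, 0, 0, 0, 0, 0]}}

```text
time: 44.2
eef_pos: [0.5538, -0.0829, 0.0781]
tcp_rot: [0.708, 0.706, -0.0, 0.0]
contact_force: [-1.8, 0.0, 4.0]
opening: 0.6
finger_force: 43.9
```

{"fn": "arm_command", "kwargs": {"steps": [100, 0, 0, 0, 0, 100, 0, 0, 0, 0, 100, 0, 0, 0, 0, 100, 0, 0, 0, 0, 100, 0, 0, -1, 0, 100, 0, 0, -1, 0, 100, 0, 0, -1, 0, 100, 0, 0, -1, 0]}}

```text
time: 44.87
eef_pos: [0.5532, -0.0823, 0.1776]
tcp_rot: [0.708, 0.706, -0.0, -0.0]
contact_force: [0.7, -0.3, -0.2]
opening: 1.001
finger_force: 0.0
```

{"fn": "arm_command", "kwargs": {"steps": [100, -0.9, -0.24, 0, 0, 100, -0.9, -0.24, 0, 0, 100, -0.9, -0.24, 0, 0, 100, -0.9, -0.24, 0, 0, 100, -0.9, -0.24, 0, 0, 100, -0.9, -0.24, 0, 0, 100, -0.9, -0.24, 0, 0, 100, -0.9, -0.24, 0, 0]}}

```text
time: 45.53
eef_pos: [0.5044, -0.2633, 0.1766]
tcp_rot: [0.708, 0.706, 0.0, -0.0]
contact_force: [0.0, 0.7, 0.6]
opening: 0.996
finger_force: 0.0
```

{"fn": "arm_command", "kwargs": {"steps": [100, -0.9, -0.24, 0, 0, 100, -0.9, -0.24, 0, 0, 100, -0.9, -0.24, 0, 0, 100, -0.9, -0.24, 0, 0, 100, -0.9, -0.24, 0, 0, 100, -0.9, -0.24, 0, 0, 100, -0.1, -0.05, 0, 0, 100, 0, 0, 0, 0]}}

```text
time: 46.2
eef_pos: [0.4666, -0.4007, 0.1765]
tcp_rot: [0.709, 0.705, 0.0, -0.0]
contact_force: [0.4, -0.4, -0.8]
opening: 0.999
finger_force: 0.0
```

{"fn": "arm_command", "kwargs": {"steps": [100, 0, 0, 0, 0, 100, 0, 0, 0, 0]}}

```text
time: 46.37
eef_pos: [0.4674, -0.3986, 0.1765]
tcp_rot: [0.708, 0.706, 0.0, -0.0]
contact_force: [-0.5, 0.3, -0.1]
opening: 0.999
finger_force: 0.0
```

```bash
python3 - <<'E'
from h import *
to([.4674,-.4002,.1022])
im=shot("scene","s7"); cv2.imwrite("pics/s7c.png",cv2.resize(im[90:290,100:410,::-1],None,fx=2.5,fy=2.5))
E
```

```text
[ 0.4674 -0.3986  0.1765] units [-0.07  0.    2.97]
```

View pics/s7c.png

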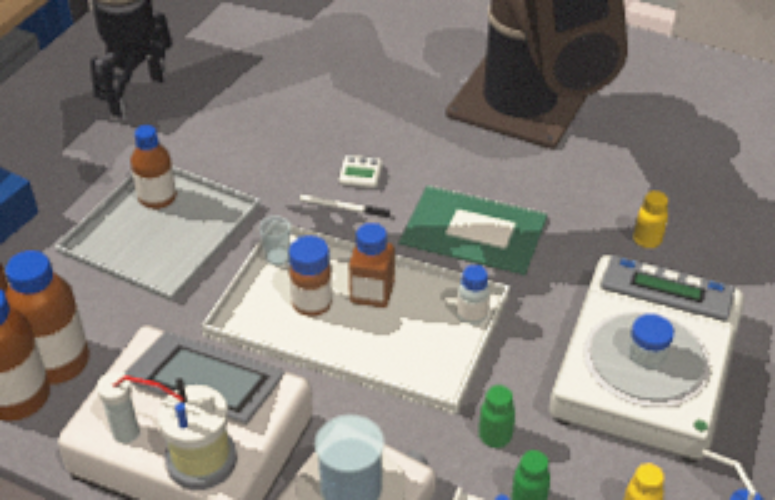

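The wide and square bottles are back upright at (310,275) and (372,265). Now the slim one.

{"fn": "arm_command", "kwargs": {"steps": [100, 0, 0, 0.4, 0, 100, 0, 0, 0.9, 0, 100, 0, 0, 0.9, 0, 100, 0, 0, 0.5, 0, 100, 0, 0, 0.25, 0, 100, 0, 0, 0, 0, 100, 0, 0, 0, 0]}}

```text
time: 47.0
eef_pos: [0.4675, -0.3998, 0.1033]
tcp_rot: [0.708, 0.706, -0.0, 0.0]
contact_force: [-0.5, -1.0, 0.6]
opening: 0.997
finger_force: 0.0
```

{"fn": "arm_command", "kwargs": {"steps": [0, 0, 0, 0, 0, 0, 0, 0, 0, 0, 0, 0, 0, 0, 0, 0, 0, 0, 0, 0, 0, 0, 0, 0, 0, 0, 0, 0, 0, 0, 0, 0, 0, 0, 0, 0, 0, 0, 0, 0], "squeeze": 40}}

```text
time: 47.67
eef_pos: [0.4673, -0.4002, 0.1039]
tcp_rot: [0.708, 0.706, -0.0, 0.0]
contact_force: [-1.3, 0.6, 5.0]
opening: 0.338
finger_force: 39.5
```

{"fn": "arm_command", "kwargs": {"steps": [0, 0, 0, -0.25, 0, 0, 0, 0, -0.75, 0, 0, 0, 0, -1, 0, 0, 0, 0, -1, 0, 0, 0, 0, -1, 0, 0, 0, 0, -1, 0, 0, 0, 0, -0.75, 0, 0, 0, 0, -0.25, 0]}}

```text
time: 48.33
eef_pos: [0.468, -0.4004, 0.2562]
tcp_rot: [0.708, 0.706, 0.0, 0.002]
contact_force: [-0.3, -1.3, -3.1]
opening: 0.34
finger_force: 40.1
```

{"fn": "arm_command", "kwargs": {"steps": [0, 0.5, 0.15, 0, 0, 0, 0.8, 0.16, 0, 0, 0, 0.9, 0.16, 0, 0, 0, 0.9, 0.16, 0, 0, 0, 0.9, 0.16, 0, 0, 0, 0.9, 0.16, 0, 0, 0, 0.9, 0.16, 0, 0]}}

```text
time: 48.92
eef_pos: [0.4944, -0.2519, 0.2497]
tcp_rot: [0.708, 0.706, -0.0, -0.003]
contact_force: [0.3, -0.2, -2.3]
opening: 0.333
finger_force: 40.1
```

{"fn": "arm_command", "kwargs": {"steps": [0, 0.9, 0.16, 0, 0, 0, 0.9, 0.16, 0, 0, 0, 0.9, 0.16, 0, 0, 0, 0.9, 0.16, 0, 0, 0, 0.9, 0.16, 0, 0, 0, 0.9, 0.16, 0, 0, 0, 0.9, 0.16, 0, 0]}}

```text
time: 49.5
eef_pos: [0.5224, -0.0947, 0.2498]
tcp_rot: [0.708, 0.706, -0.001, -0.003]
contact_force: [0.8, 0.2, -2.8]
opening: 0.335
finger_force: 40.1
```

{"fn": "arm_command", "kwargs": {"steps": [0, 0.9, 0.16, 0, 0, 0, 0.9, 0.16, 0, 0, 0, 0.9, 0.16, 0, 0, 0, 0.9, 0.16, 0, 0, 0, 0.9, 0.16, 0, 0, 0, 0.8, 0.16, 0, 0, 0, 0.44, 0.16, 0, 0, 0, 0, 0, 0, 0]}}

```text
time: 50.17
eef_pos: [0.5513, 0.0486, 0.2507]
tcp_rot: [0.707, 0.707, -0.001, -0.002]
contact_force: [-1.0, -0.1, -3.3]
opening: 0.337
finger_force: 40.1
```

{"fn": "arm_command", "kwargs": {"steps": [0, 0, 0, 0, 0, 0, 0, 0, 0, 0]}}

```text
time: 50.33
eef_pos: [0.5517, 0.0454, 0.2521]
tcp_rot: [0.708, 0.706, -0.001, -0.001]
contact_force: [0.3, -0.1, -3.5]
opening: 0.337
finger_force: 40.1
```

```bash
python3 - <<'E'
from h import *
to([.5529,.046,.1059])
E
```

```text
[0.5517 0.0454 0.2521] units [0.03 0.06 5.85]
```

{"fn": "arm_command", "kwargs": {"steps": [0, 0, 0, 0.5, 0, 0, 0, 0, 1, 0, 0, 0, 0, 1, 0, 0, 0, 0, 1, 0, 0, 0, 0, 1, 0, 0, 0, 0, 0.8, 0, 0, 0, 0, 0.4, 0, 0, 0, 0, 0, 0]}}

```text
time: 51.0
eef_pos: [0.5503, 0.0453, 0.1078]
tcp_rot: [0.709, 0.706, -0.002, -0.002]
contact_force: [0.5, 0.5, -3.8]
opening: 0.338
finger_force: 40.7
```

{"fn": "arm_command", "kwargs": {"steps": [0, 0, 0, 0, 0, 0, 0, 0, 0.1, 0, 0, 0, 0, 0.06, 0, 0, 0, 0, 0, 0, 0, 0, 0, 0, 0, 0, 0, 0, 0, 0]}}

```text
time: 51.5
eef_pos: [0.5526, 0.046, 0.1071]
tcp_rot: [0.708, 0.706, 0.0, 0.0]
contact_force: [-0.1, -0.6, -3.1]
opening: 0.338
finger_force: 40.7
```

{"fn": "arm_command", "kwargs": {"steps": [0, 0, 0, 0.03, 0, 0, 0, 0, 0, 0, 0, 0, 0, 0, 0]}}

```text
time: 51.75
eef_pos: [0.5522, 0.046, 0.1058]
tcp_rot: [0.708, 0.706, 0.0, 0.0]
contact_force: [-0.3, -0.0, -3.5]
opening: 0.334
finger_force: 40.7
```

{"fn": "arm_command", "kwargs": {"steps": [0, 0, 0, 0.03, 0, 0, 0, 0, 0, 0, 0, 0, 0, 0, 0]}}

```text
time: 52.0
eef_pos: [0.5525, 0.046, 0.1056]
tcp_rot: [0.708, 0.706, 0.0, 0.0]
contact_force: [-0.5, 0.7, 0.4]
opening: 0.339
finger_force: 40.9
```

{"fn": "arm_command", "kwargs": {"steps": [0, 0, 0, 0.02, 0, 0, 0, 0, 0, 0, 0, 0, 0, 0, 0]}}

```text
time: 52.25
eef_pos: [0.5527, 0.046, 0.1055]
tcp_rot: [0.708, 0.706, 0.0, 0.0]
contact_force: [-2.0, 0.9, 5.6]
opening: 0.34
finger_force: 41.3
```

Down. I'll release, rise, back off and check.

{"fn": "arm_command", "kwargs": {"steps": [100, 0, 0, 0, 0, 100, 0, 0, 0, 0, 100, 0, 0, 0, 0, 100, 0, 0, 0, 0, 100, 0, 0, 0, 0, 100, 0, 0, -1, 0, 100, 0, 0, -1, 0, 100, 0, 0, -1, 0]}}

```text
time: 52.92
eef_pos: [0.5517, 0.046, 0.1797]
tcp_rot: [0.708, 0.706, -0.001, -0.001]
contact_force: [-0.2, -0.1, 0.3]
opening: 1.003
finger_force: 0.0
```

{"fn": "arm_command", "kwargs": {"steps": [100, 0, 0, -1, 0, 100, 0, 0, -1, 0, 100, -0.9, -0.3, 0, 0, 100, -0.9, -0.3, 0, 0, 100, -0.9, -0.3, 0, 0, 100, -0.9, -0.3, 0, 0, 100, -0.9, -0.3, 0, 0, 100, -0.9, -0.3, 0, 0]}}

```text
time: 53.58
eef_pos: [0.5063, -0.0898, 0.2295]
tcp_rot: [0.708, 0.706, 0.0, 0.0]
contact_force: [0.1, -0.4, 0.1]
opening: 0.999
finger_force: 0.0
```

{"fn": "arm_command", "kwargs": {"steps": [100, -0.9, -0.3, 0, 0, 100, -0.9, -0.3, 0, 0, 100, -0.9, -0.3, 0, 0, 100, -0.9, -0.3, 0, 0, 100, -0.9, 0, 0, 0, 100, -0.9, 0, 0, 0, 100, -0.9, 0, 0, 0, 100, -0.9, 0, 0, 0]}}

```text
time: 54.25
eef_pos: [0.4761, -0.2699, 0.2295]
tcp_rot: [0.708, 0.706, 0.0, 0.0]
contact_force: [0.6, 0.8, 0.9]
opening: 0.998
finger_force: 0.0
```

{"fn": "arm_command", "kwargs": {"steps": [100, 0, 0, 0, 0, 100, 0, 0, 0, 0, 100, 0, 0, 0, 0]}}

```text
time: 54.5
eef_pos: [0.4762, -0.2683, 0.2293]
tcp_rot: [0.708, 0.706, 0.0, -0.0]
contact_force: [0.6, 0.1, -0.1]
opening: 0.999
finger_force: 0.0
```

```bash
python3 - <<'E'
from h import *
hs=lambda f:cv2.inRange(cv2.cvtColor(cv2.imread(f),cv2.COLOR_BGR2HSV),(100,140,60),(125,255,255))
shot("top","t8"); im=shot("scene","s8"); cv2.imwrite("pics/s8c.png",cv2.resize(im[90:290,100:410,::-1],None,fx=2.5,fy=2.5))
for f in("t8",):
    m=hs(f"pics/{f}.png"); m[:120]=0;m[205:]=0;m[:,:105]=0;m[:,340:]=0
    n,l,st,c=cv2.connectedComponentsWithStats(m); print([(c[i].round(1).tolist(),int(st[i,4])) for i in range(1,n) if st[i,4]>20])
E
```

```text
[([290.8, 151.1], 243), ([243.4, 150.3], 92), ([125.1, 169.9], 246), ([267.2, 169.1], 143), ([216.7, 179.9], 85)]
```

View pics/s8c.png

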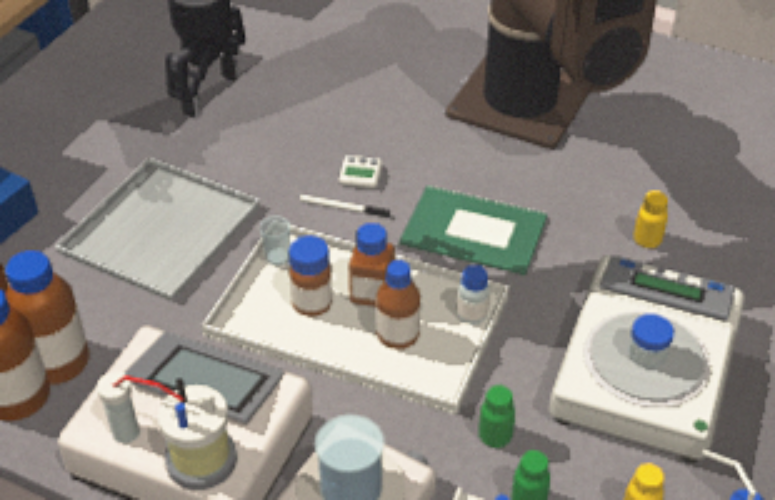

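All three bottles are upright and their caps are within 0.7 px (about 2 mm) of the starting pixels. The jar is mid-pan, and the beaker and clear bottle have not moved. Handing in.

```bash
python3 -c "
from plant import ctrl
print(ctrl.sign_off())"
```

```text
the job is handed in; nothing more can be done
None
```

Job handed in at about 55 s: the jar is upright mid-pan, the three amber bottles stand upright within about 2 mm of where they were, and the beaker and clear bottle are unmoved; the sign-off gave no verdict.

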